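Sweep the ferrite blocks into the catch frame

ROBOT

A 6-joint arm with a two-finger parallel gripper is mounted at the origin on the work surface. World frame = base frame: x ahead of the robot, y to its left, z up, the work surface at z = 0. Lengths are in m, angles in rad, forces in N, time in s.
With the tool pointing down it reaches from about 0.35 to 0.975 m from the base axis. Payload 4.9 kg.
Tool frame: the origin (TCP) lies at the very end of the fingers, on their centre line; the grasp point (between the pads) lies 19 mm behind it; z points along the fingers, y is the line along which they close (so a half turn about z gives the same grasp; the last joint's range is limited). The gripper opens to 85 mm and grips with 20 to 120 N. Pads are 22 mm wide; open, the fingers measure 114 mm over their backs; the gripper's body (76 mm by 85 mm) begins 54 mm behind the grasp point. The pads swing forward as they close: fully open they stand 13 mm farther back than shut.
Start: joints at [1.09, 0.053, 1.613, -0, 1.476, -0.119], TCP at [0.221, 0.585, 0.231] pointing down, gripper open.
Joint ranges: [-3.01, 3.01], [-1.01, 2.22], [0.06, 2.58], [-1.02, 4.17], [0.09, 2.62], [-3.14, 3.14]. Speed limits (rad/s): [2.57, 2.57, 3.14, 3.14, 3.14, 3.14].

INTERFACE

Orientations are given as a unit quaternion [w, x, y, z].
In Python, from plant import * gives the robot as it stands.
- The arm moves only by the tool jog_arm, never from a script. Its argument "moves" is a list that holds one entry, the list of rows, each a list of 7 numbers: the finger opening in cm, from 0 to 8.54, then the shift along the tool's x, y, z in cm, then the turn, a rotation vector about the tool's x, y, z in rad. A call has 1 to 20 rows; each row shifts and turns the commanded pose from where the row before left it, along the tool's axes as they then stand; what a row does not reach is not made up. A row lasts 1/12 s, in which the tool goes at most 41.7 mm and 7.16 degrees, less where a joint would pass 70% of its speed; a pose out of reach is approached as far as the arm can. A call is refused whole if a number of a shift passes 4.17 or a number of a turn 0.125, either way. A call with a gripper value outside its range is refused whole. The fingers move at their own pace and stop on an object; the grip force is fixed at half the most. Time passes only in rows, so rows that do not move let the fingers close. It gives the time, the measured TCP pose, the force, the opening and the grip force at its end, in the units of the state.
- state(): the state, without advancing time (a new reading comes with each control period).
- grab_frame(name): name is "scene" or "top"; returns a dict with "color" (420x560x3 uint8, blue, green, red), "depth" (420x560 float32, m along the optical axis (not along the pixel's ray), 0 where there is no reading), "fx", "fy", "cx", "cy" (pixels), "R" (3x3) and "t" (3): a world point X has camera coordinates R X + t. Camera axes: x right, y down, z forward; pixel columns grow to the right and rows downward; lengths in m; the calibration is good to about 2 mm. A picture is of the moment at which its call begins.
- job_done(): hands the job in; it is judged then, once.
Trained networks look in a picture, given as the dict that the camera call returned (one of the last four; its "shot" number tells which), for a name from the list of things; names that differ only in an ending like _2 or _b are one class to them, and where a whole thing is asked for, a point or a joint stands for the part that bears it (a point fixed in the world has none). Each returns a list of dicts, best first, with "p" (0 to 1); they miss things now and then, are a little off and sometimes report something else, mostly with a low value. They report only what shows in the picture. A call takes as long as a camera call.
- recognise(name, picture): "rect" ([centre column, centre row, width, height] in pixels, round what is visible of it).
- regions_of(name, picture): "pixels" (420x560 bool, what is visible of it) and "rect" ([centre column, centre row, width, height] in pixels, round what is visible of it).
The state is a dict: "time": time; "joint_pos": joint angles; "joint_vel": joint speeds; "joint_efforts": joint torques, N m; "tool_pos": TCP position; "tool_rot": TCP orientation; "contact_force": force on the tool from outside, world axes, zero at the start; "ft_torque": the same for the moment, N m; "gripper_width": opening from 0.0 (shut) to 1.0 (fully open); "grasp_force": force on a finger pad.
Only numpy, scipy, OpenCV 4.12 (cv2) and the standard library are available. Lean on these libraries where they do the work, as an engineer would, in place of code of your own. Each camera call takes 0.05 s, during which the arm holds its last target. There are 200 camera calls.

TASK

Clear the test bench: using the fingers as a brush, sweep the three loose black ferrite blocks across the bench top into the three-sided wooden catch frame, through its open side, until every block lies flat and completely inside. Only push them along the bench: do not pick them up, lift them or tip them over. Leave the power adapter, the terminator and the screwdriver where they are, and end with the hand clear of everything.

Things in the scene. Friction and masses are not known exactly. Their poses are not given: they have to be found in the camera images.
- bay_in (a point): centre of the area inside the catch frame, on the bench top. Frame: three fixed pale wooden strips (25 mm high, 12 mm thick) in a U, no floor of its own. Inside 170 mm along x, 110 mm along y. Its open side, the whole line y = -55 mm, faces -y (towards the robot's right); closed side at y = +55 mm, side walls at x = -85 and +85 mm. Turned up to 15 degrees either way about the vertical; z up
- ferrite_a: black clip-on ferrite block for a lead, 40 x 28 x 15 mm high, about 60 g, loose, flat on the bench; origin: centre of its underside; x: its 40 mm length, z up. It slides, it does not roll; the three are alike
- ferrite_b: black clip-on ferrite block for a lead, 40 x 28 x 15 mm high, about 60 g, loose, flat on the bench; origin: centre of its underside; x: its 40 mm length, z up. It slides, it does not roll; the three are alike
- ferrite_c: black clip-on ferrite block for a lead, 40 x 28 x 15 mm high, about 60 g, loose, flat on the bench; origin: centre of its underside; x: its 40 mm length, z up. It slides, it does not roll; the three are alike
- adapter: bystander: black laptop power adapter, 52 x 120 x 30 mm high (x, y, z), with a short 25 mm lead stub at -y, loose, at the far side of the bench; origin: centre of its underside
- terminator: bystander: upright aluminium terminator, a stepped cylinder of diameter 26 mm, 45 mm high, loose; origin: centre of its underside; z up
- screwdriver: bystander: small screwdriver lying on the bench at the robot's side of the work, 160 mm long, handle about 25 mm thick; origin near its middle; x runs along it towards the tip

How it is judged:
By the outcome, as a careful person would: the job done as asked, in the order asked, and still so for the second after the job is handed in, with the robot touching nothing.
It also fails if it takes over 72 s, if anything falls off the work surface, if the arm or the gripper's body presses on something with over 40 N, if the wrist force passes 120 N, or if a joint passes its speed limit or range.

## Working session

There is one attempt and no reset: what is moved stays moved. The work goes in short steps, Python scripts to look and compute and a tool call to move; the robot and the scene stay as the last step left them, time stands still between calls to the robot, and variables do not carry over. Pictures are saved under pics/ and viewed, at most 10 in all, crops included, and the job is handed in when it is done.

Besides the shell and the picture viewer there is one more tool, called after "Emit:" in YAML: its name, and indented under it one key for each argument. jog_arm: Moves the arm, as the interface text tells. Its arguments: {"type":"object","properties":{"moves":{"type":"array"}},"required":["moves"]}

```bash
mkdir -p pics; cat > h.py <<'E'
from plant import *
import numpy as np, cv2
def world(f,m,zmax=None):
    v,u=np.nonzero(m&(f["depth"]>0)); d=f["depth"][v,u]
    P=np.stack([(u-f["cx"])/f["fx"]*d,(v-f["cy"])/f["fy"]*d,d],1)
    return (P-f["t"])@f["R"]
def rect(W):
    (c,s,a)=cv2.minAreaRect((W[:,:2]*1000).astype(np.float32)); return np.round(c,0),np.round(s,0),round(a,1)
E
python3 - <<'E'
from h import *
s=state();print(s["time"],s["tool_pos"],s["tool_rot"],s["gripper_width"])
for n in("top","scene"):
    f=grab_frame(n);cv2.imwrite(f"pics/{n}0.png",f["color"]);print(n,-f["R"].T@f["t"])
    for o in("ferrite_a","adapter","terminator","screwdriver","bay_in"):
        for r in regions_of(o,f):
            if r["p"]<.2: continue
            W=world(f,r["pixels"]);
            if len(W)<8: continue
            t=W[W[:,2]>np.percentile(W[:,2],60)-.006] if o!="screwdriver" else W
            print(o,round(r["p"],2),np.round(r["rect"]),rect(t),np.round(np.percentile(W[:,2],[5,50,95]),3))
E
```

```text
0.0 [0.22092976 0.58398239 0.23006018] [-3.08768145e-04  1.79917535e-01  9.83681150e-01 -9.90266926e-04] 0.9978610905574435
top [ 0.51544124 -0.02350616  0.78878817]
ferrite_a 0.85 [350. 186.  22.  18.] (array([ 632., -143.]), array([29., 41.]), 16.0) [0.007 0.015 0.017]
ferrite_a 0.73 [378. 272.  20.  23.] (array([ 460., -191.]), array([41., 29.]), 52.5) [0.001 0.015 0.017]
ferrite_a 0.66 [330. 233.  22.  23.] (array([540., -99.]), array([40., 29.]), 23.5) [0.004 0.015 0.017]
adapter 0.86 [392. 126.  74.  39.] (array([ 754., -220.]), array([ 53., 119.]), 9.2) [0.01  0.029 0.032]
terminator 0.7 [300. 145.  14.  16.] (array([720., -46.]), array([22., 25.]), 89.6) [0.008 0.032 0.046]
screwdriver 0.95 [371. 315.  83.  16.] (array([ 379., -174.]), array([155.,  30.]), 89.0) [0.013 0.023 0.027]
bay_in 0.97 [188. 227.  81. 102.] (array([555., 185.]), array([194., 122.]), 14.1) [0.007 0.025 0.027]
scene [ 1.20053946 -0.26387588  0.538759  ]
ferrite_a 0.74 [231. 252.  22.  17.] (array([ 634., -146.]), array([29., 38.]), 17.1) [0.005 0.015 0.017]
ferrite_a 0.54 [186. 209.  23.  10.] (array([ 462., -193.]), array([39., 29.]), 51.7) [0.005 0.015 0.017]
adapter 0.9 [197. 313.  87.  58.] (array([ 755., -222.]), array([ 53., 119.]), 8.8) [0.009 0.03  0.032]
terminator 0.57 [292. 267.  13.  25.] (array([723., -49.]), array([20., 20.]), 68.2) [0.008 0.03  0.046]
terminator 0.41 [230. 252.  24.  15.] (array([ 635., -145.]), array([28., 40.]), 11.7) [0.006 0.015 0.017]
screwdriver 0.85 [186. 191.  71.  19.] (array([ 364., -176.]), array([159.,  62.]), 89.9) [0.007 0.018 0.027]
bay_in 0.78 [360. 203.  94.  63.] (array([555., 184.]), array([195., 125.]), 14.1) [0.004 0.019 0.027]
```

View pics/top0.png

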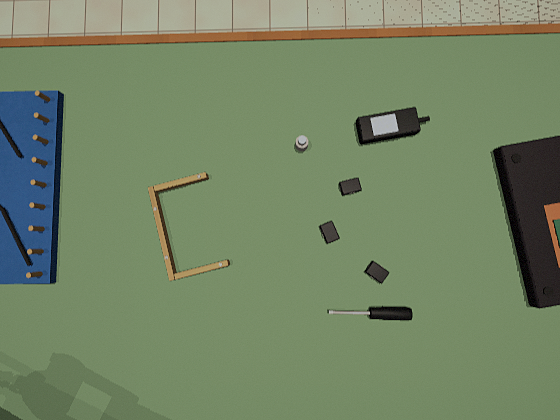

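View pics/scene0.png

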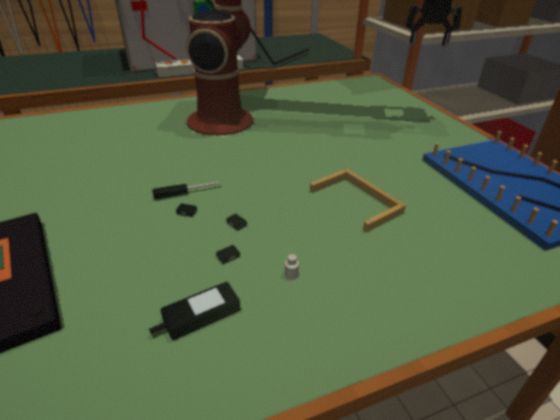

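The top view shows the frame at pixel (188,227), opening to the right (-y) and turned about +14°. The ferrites are at (350,186), (378,272) and (330,233), with the terminator at (300,145) and the screwdriver at (371,315). The scene view agrees.

I'll push with the fingers about 2 cm apart, so each block has two contact points. First I turn the tool and travel behind block A.

Emit:
jog_arm:
  moves:
    - [[2, 0, 0, 0, 0, 0, 0.1245], [2, 0, 0, 0, 0, 0, 0.1245], [2, 0, 0, 0, 0, 0, 0.1245], [2, 0, 0, 0, 0, 0, 0.1245], [2, 0, 0, 0, 0, 0, 0.1245], [2, 0, 0, 0, 0, 0, 0.1245], [2, 0, 0, 0, 0, 0, 0.1245], [2, 0, 0, 0, 0, 0, 0.1245], [2, 0, 0, 0, 0, 0, 0.1245], [2, -3.4, 1.4, 0.5, 0, 0, 0], [2, -3.4, 1.4, 0.5, 0, 0, 0], [2, -3.4, 1.4, 0.5, 0, 0, 0], [2, -3.4, 1.4, 0.5, 0, 0, 0], [2, -3.4, 1.4, 0.5, 0, 0, 0], [2, -3.4, 1.4, 0.5, 0, 0, 0], [2, -3.4, 1.4, 0.5, 0, 0, 0], [2, -3.4, 1.4, 0.5, 0, 0, 0], [2, -3.4, 1.4, 0.5, 0, 0, 0], [2, -3.4, 1.4, 0.5, 0, 0, 0], [2, -3.4, 1.4, 0.5, 0, 0, 0]]

```text
time: 2.27
tool_pos: [0.4082, 0.224, 0.1764]
tool_rot: [0.0, 0.675, 0.738, 0.001]
contact_force: [0.6, 0.8, -0.0]
gripper_width: 0.228
grasp_force: 0.0
```

```bash
cat >> h.py <<'E'
from scipy.spatial.transform import Rotation as Ro
O=np.array([556.5,179.]);a=np.radians(14.1);X=np.array([np.cos(a),np.sin(a)]);Y=np.array([-X[1],X[0]])
def loc(p): d=np.asarray(p)[:2]-O; return np.array([d@X,d@Y])
def where():
    s=state();p=s["tool_pos"]*1000;R=Ro.from_quat(s["tool_rot"],scalar_first=True).as_matrix()
    th=np.arctan2(R[:2,0]@X,R[:2,0]@Y)
    print("t",s["time"],"loc",np.round(loc(p),1),"z",round(p[2],1),"theta",round(th,3),"zax",np.round(R[:,2],3),"F",np.round(s["contact_force"],1),"w",round(s["gripper_width"],3))
    return loc(p),p[2],th
def togo(xl,yl,z,th2=None):
    p,pz,th=where(); th2=th if th2 is None else th2
    d=np.array([xl,yl])-p; s,c=np.sin(th2),np.cos(th2)
    print("turn",round(th2-th,3),"then tool dx,dy,dz cm",np.round([(d@[s,c])/10,(d@[c,-s])/10,(pz-z)/10],2))
def blocks(cam="top",names=("ferrite_a",)):
    f=grab_frame(cam)
    for n in names:
        for r in regions_of(n,f):
            W=world(f,r["pixels"])
            if r["p"]<.3 or len(W)<8: continue
            t=W[W[:,2]>np.percentile(W[:,2],60)-.006] if n!="screwdriver" else W
            c,s,g=rect(t); print(n,round(r["p"],2),"loc",np.round(loc(c)),"world",c,s,g,"z",np.round(np.percentile(W[:,2],95),3))
    return f
E
python3 -c "
from h import *
togo(-13,-380,60)"
```

```text
t 2.2667 loc [-132.8   79.8] z 176.4 theta 0.157 zax [ 0.001  0.    -1.   ] F [ 0.6  0.8 -0. ] w 0.228
turn 0.0 then tool dx,dy,dz cm [-43.53  19.04  11.64]
```

Emit:
jog_arm:
  moves:
    - [[2, -3.35, 1.465, 0.9, 0, 0, 0], [2, -3.35, 1.465, 0.9, 0, 0, 0], [2, -3.35, 1.465, 0.9, 0, 0, 0], [2, -3.35, 1.465, 0.9, 0, 0, 0], [2, -3.35, 1.465, 0.9, 0, 0, 0], [2, -3.35, 1.465, 0.9, 0, 0, 0], [2, -3.35, 1.465, 0.9, 0, 0, 0], [2, -3.35, 1.465, 0.9, 0, 0, 0], [2, -3.35, 1.465, 0.9, 0, 0, 0], [2, -3.35, 1.465, 0.9, 0, 0, 0], [2, -3.35, 1.465, 0.9, 0, 0, 0], [2, -3.35, 1.465, 0.9, 0, 0, 0], [2, -3.35, 1.465, 0.9, 0, 0, 0], [2, 0, 0, 2, 0, 0, 0], [2, 0, 0, 2, 0, 0, 0], [2, 0, 0, 1.2, 0, 0, 0], [2, 0, 0, 0, 0, 0, 0]]

```text
time: 3.68
tool_pos: [0.6332, -0.1903, 0.0033]
tool_rot: [-0.003, 0.675, 0.738, -0.001]
contact_force: [-0.4, 0.4, -0.9]
gripper_width: 0.233
grasp_force: 0.0
```

```bash
python3 -c "
from h import *
togo(50,15,4)
f=blocks();blocks('scene');f=grab_frame('scene');cv2.imwrite('pics/s1.png',f['color'][140:350,100:420].repeat(2,0).repeat(2,1))"
```

```text
t 3.6833 loc [ -15.6 -376.9] z 3.3 theta 0.158 zax [-0.006  0.003 -1.   ] F [-0.4  0.4 -0.9] w 0.233
turn 0.0 then tool dx,dy,dz cm [39.73  0.32 -0.07]
ferrite_a 0.69 loc [  -5. -328.] world [ 631. -140.] [30. 35.] 10.8 z 0.017
ferrite_a 0.59 loc [ -84. -266.] world [540. -99.] [39. 29.] 25.3 z 0.017
ferrite_a 0.75 loc [  -5. -334.] world [ 633. -146.] [29. 38.] 17.7 z 0.017
```

View pics/s1.png

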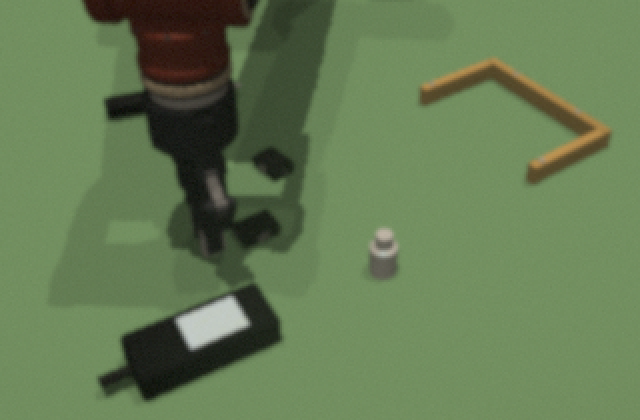

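Fingers are down just behind block A (crop about (210,235)), square to the push line. Pushing now.

Emit:
jog_arm:
  moves:
    - [[2, 0.6, 0, 0, 0, 0, 0], [2, 0.6, 0, 0, 0, 0, 0], [2, 0.6, 0, 0, 0, 0, 0], [2, 1, 0, 0, 0, 0, 0], [2, 1, 0, 0, 0, 0, 0], [2, 1.2, 0, 0, 0, 0, 0], [2, 1.2, 0, 0, 0, 0, 0], [2, 1.2, 0, 0, 0, 0, 0], [2, 1.2, 0, 0, 0, 0, 0], [2, 1.2, 0, 0, 0, 0, 0], [2, 1.2, 0, 0, 0, 0, 0], [2, 1.2, 0, 0, 0, 0, 0], [2, 1.2, 0, 0, 0, 0, 0], [2, 1.2, 0, 0, 0, 0, 0], [2, 1.2, 0, 0, 0, 0, 0], [2, 1.2, 0, 0, 0, 0, 0], [2, 1.2, 0, 0, 0, 0, 0], [2, 1.2, 0, 0, 0, 0, 0], [2, 1.2, 0, 0, 0, 0, 0], [2, 0, 0, 0, 0, 0, 0]]

```text
time: 5.6
tool_pos: [0.6172, 0.0162, 0.0071]
tool_rot: [-0.001, 0.674, 0.738, 0.0]
contact_force: [0.3, -0.6, -0.7]
gripper_width: 0.239
grasp_force: 0.0
```

```bash
python3 -c "
from h import *
togo(50,-13,4)
blocks();blocks('scene')"
```

```text
t 5.6 loc [  19.2 -172.6] z 7.1 theta 0.156 zax [-0.001  0.001 -1.   ] F [ 0.3 -0.6 -0.7] w 0.239
turn 0.0 then tool dx,dy,dz cm [16.25  0.57  0.31]
ferrite_a 0.84 loc [ -84. -266.] world [540. -99.] [40. 29.] 24.8 z 0.017
ferrite_a 0.59 loc [-184. -335.] world [ 460. -191.] [39. 29.] 54.8 z 0.017
ferrite_a 0.51 loc [  21. -123.] world [607.  65.] [16.  9.] 44.4 z 0.017
ferrite_a 0.78 loc [ -83. -269.] world [ 541. -102.] [41. 28.] 21.6 z 0.017
ferrite_a 0.53 loc [  34. -141.] world [624.  51.] [20. 40.] 17.6 z 0.017
ferrite_a 0.52 loc [-182. -338.] world [ 462. -193.] [40. 29.] 51.7 z 0.017
```

Emit:
jog_arm:
  moves:
    - [[2, 1.2, 0.05, 0.1, 0, 0, 0], [2, 1.2, 0.05, 0.1, 0, 0, 0], [2, 1.2, 0.05, 0, 0, 0, 0], [2, 1.2, 0.05, 0, 0, 0, 0], [2, 1.2, 0.05, 0, 0, 0, 0], [2, 1.2, 0.05, 0, 0, 0, 0], [2, 1.2, 0.05, 0, 0, 0, 0], [2, 1.2, 0.05, 0, 0, 0, 0], [2, 1.2, 0.05, 0, 0, 0, 0], [2, 1.2, 0.05, 0, 0, 0, 0], [2, 1.2, 0.05, 0, 0, 0, 0], [2, 1.2, 0.05, 0, 0, 0, 0], [2, 1, 0, 0, 0, 0, 0], [2, 0.6, 0, 0, 0, 0, 0], [2, 0, 0, 0, 0, 0, 0], [2, -1.5, 0, 0, 0, 0, 0], [2, -2, 0, 0, 0, 0, 0], [2, 0, 0, -3, 0, 0, 0], [2, 0, 0, -3, 0, 0, 0], [2, 0, 0, 0, 0, 0, 0]]

```text
time: 7.47
tool_pos: [0.6172, 0.1375, 0.0722]
tool_rot: [0.004, 0.676, 0.737, 0.004]
contact_force: [0.7, -0.1, 1.5]
gripper_width: 0.233
grasp_force: 0.0
```

```bash
python3 -c "
from h import *
import math
th=math.atan2(84,281);print(th)
togo(-84-50*math.sin(th),-266-50*math.cos(th),60,th)
blocks();blocks('scene')"
```

```text
0.29047704299514765
t 7.4667 loc [ 48.8 -55. ] z 72.2 theta 0.159 zax [ 0.011  0.001 -1.   ] F [ 0.7 -0.1  1.5] w 0.233
turn 0.131 then tool dx,dy,dz cm [-29.02  -6.68   1.22]
ferrite_a 0.7 loc [ -83. -265.] world [540. -98.] [40. 29.] 24.9 z 0.017
ferrite_a 0.66 loc [  94. -435.] world [ 754. -220.] [ 53. 119.] 9.4 z 0.032
ferrite_a 0.65 loc [-183. -338.] world [ 461. -193.] [40. 30.] 53.6 z 0.017
ferrite_a 0.62 loc [58. 13.] world [610. 206.] [28. 42.] 6.0 z 0.017
ferrite_a 0.57 loc [ -82. -268.] world [ 542. -101.] [40. 29.] 20.1 z 0.017
```

Emit:
jog_arm:
  moves:
    - [[2, 0, 0, 0, 0, 0, 0.065], [2, 0, 0, 0, 0, 0, 0.065], [2, -3.63, -0.835, 0.15, 0, 0, 0], [2, -3.63, -0.835, 0.15, 0, 0, 0], [2, -3.63, -0.835, 0.15, 0, 0, 0], [2, -3.63, -0.835, 0.15, 0, 0, 0], [2, -3.63, -0.835, 0.15, 0, 0, 0], [2, -3.63, -0.835, 0.15, 0, 0, 0], [2, -3.63, -0.835, 0.15, 0, 0, 0], [2, -3.63, -0.835, 0.15, 0, 0, 0], [2, 0, 0, 0, 0, 0, 0], [2, 0, 0, 2, 0, 0, 0], [2, 0, 0, 2, 0, 0, 0], [2, 0, 0, 1.4, 0, 0, 0], [2, 0, 0, 0, 0, 0, 0]]

```text
time: 8.92
tool_pos: [0.5342, -0.1486, 0.0001]
tool_rot: [-0.001, 0.722, 0.692, -0.0]
contact_force: [-3.8, 0.2, 17.9]
gripper_width: 0.235
grasp_force: 10.3
```

```bash
python3 -c "
from h import *
togo(-9,-12,4)
blocks('scene')"
```

```text
t 8.9167 loc [-101.4 -312.4] z 0.1 theta 0.288 zax [-0.001  0.    -1.   ] F [-3.8  0.2 17.9] w 0.235
turn 0.0 then tool dx,dy,dz cm [31.42  0.34 -0.39]
ferrite_a 0.71 loc [ 106. -263.] world [723. -50.] [24. 19.] 59.9 z 0.046
ferrite_a 0.65 loc [57. 13.] world [609. 206.] [29. 42.] 6.6 z 0.017
ferrite_a 0.58 loc [-183. -338.] world [ 461. -194.] [41. 29.] 55.3 z 0.017
ferrite_a 0.47 loc [ -83. -269.] world [ 542. -102.] [38. 28.] 19.4 z 0.017
```

The fingertips touch the bench at 18 N, so I lift slightly and then push.

Emit:
jog_arm:
  moves:
    - [[2, 0, 0, -0.6, 0, 0, 0], [2, 0.6, 0, 0, 0, 0, 0], [2, 0.6, 0, 0, 0, 0, 0], [2, 0.6, 0, 0, 0, 0, 0], [2, 1, 0, 0, 0, 0, 0], [2, 1, 0, 0, 0, 0, 0], [2, 1.2, 0, 0, 0, 0, 0], [2, 1.2, 0, 0, 0, 0, 0], [2, 1.2, 0, 0, 0, 0, 0], [2, 1.2, 0, 0, 0, 0, 0], [2, 1.2, 0, 0, 0, 0, 0], [2, 1.2, 0, 0, 0, 0, 0], [2, 1.2, 0, 0, 0, 0, 0], [2, 1.2, 0, 0, 0, 0, 0], [2, 1.2, 0, 0, 0, 0, 0], [2, 1.2, 0, 0, 0, 0, 0], [2, 1.2, 0, 0, 0, 0, 0], [2, 1.2, 0, 0, 0, 0, 0], [2, 0, 0, 0, 0, 0, 0]]

```text
time: 10.6
tool_pos: [0.5413, 0.0354, 0.0053]
tool_rot: [-0.0, 0.721, 0.693, 0.0]
contact_force: [-0.5, 0.0, 0.5]
gripper_width: 0.234
grasp_force: 0.0
```

```bash
python3 -c "
from h import *
togo(-9,-12,4)
blocks();blocks('scene')"
```

```text
t 10.6 loc [ -49.7 -135.5] z 5.3 theta 0.286 zax [-0.     0.001 -1.   ] F [-0.5  0.   0.5] w 0.234
turn 0.0 then tool dx,dy,dz cm [13.    0.42  0.13]
ferrite_a 0.68 loc [57. 15.] world [608. 207.] [29. 37.] 0.3 z 0.018
ferrite_a 0.51 loc [-184. -335.] world [ 460. -191.] [41. 29.] 55.1 z 0.017
ferrite_a 0.8 loc [-182. -338.] world [ 462. -193.] [40. 29.] 53.2 z 0.017
ferrite_a 0.74 loc [57. 10.] world [609. 203.] [28. 35.] 10.0 z 0.017
ferrite_a 0.56 loc [ -31. -113.] world [554.  62.] [35. 29.] 14.6 z 0.017
```

Emit:
jog_arm:
  moves:
    - [[2, 1.2, 0.04, 0, 0, 0, 0], [2, 1.2, 0.04, 0, 0, 0, 0], [2, 1.2, 0.04, 0, 0, 0, 0], [2, 1.2, 0.04, 0, 0, 0, 0], [2, 1.2, 0.04, 0, 0, 0, 0], [2, 1.2, 0.04, 0, 0, 0, 0], [2, 1.2, 0.04, 0, 0, 0, 0], [2, 1.2, 0.04, 0, 0, 0, 0], [2, 1.2, 0.04, 0, 0, 0, 0], [2, 1.2, 0.04, 0, 0, 0, 0], [2, 0.8, 0, 0, 0, 0, 0], [2, 0, 0, 0, 0, 0, 0], [2, -1.5, 0, 0, 0, 0, 0], [2, -2, 0, 0, 0, 0, 0], [2, 0, 0, -3, 0, 0, 0], [2, 0, 0, -3, 0, 0, 0], [2, 0, 0, 0, 0, 0, 0]]

```text
time: 12.22
tool_pos: [0.5536, 0.1259, 0.0717]
tool_rot: [0.003, 0.722, 0.692, 0.004]
contact_force: [2.0, 0.3, 0.9]
gripper_width: 0.231
grasp_force: 0.0
```

```bash
python3 -c "
from h import *
import math
th=math.atan2(134,225);print(th)
togo(-184-50*math.sin(th),-335-50*math.cos(th),70,th)
blocks();blocks('scene',('ferrite_a','screwdriver'))"
```

```text
0.537145117735754
t 12.2167 loc [-15.8 -50.8] z 71.7 theta 0.289 zax [ 0.011  0.001 -1.   ] F [2.  0.3 0.9] w 0.231
turn 0.249 then tool dx,dy,dz cm [-38.03   0.09   0.17]
ferrite_a 0.85 loc [-185. -335.] world [ 459. -191.] [41. 29.] 54.9 z 0.017
ferrite_a 0.73 loc [6. 7.] world [561. 187.] [41. 30.] 15.8 z 0.017
ferrite_a 0.57 loc [-183. -338.] world [ 461. -193.] [40. 30.] 56.3 z 0.017
ferrite_a 0.47 loc [58. 13.] world [610. 206.] [29. 41.] 2.9 z 0.017
screwdriver 0.78 loc [-273. -298.] world [ 364. -177.] [ 63. 156.] 1.2 z 0.027
```

Emit:
jog_arm:
  moves:
    - [[2, 0, 0, 0, 0, 0, 0.124], [2, 0, 0, 0, 0, 0, 0.124], [2, -3.8, 0, 0, 0, 0, 0], [2, -3.8, 0, 0, 0, 0, 0], [2, -3.8, 0, 0, 0, 0, 0], [2, -3.8, 0, 0, 0, 0, 0], [2, -3.8, 0, 0, 0, 0, 0], [2, -3.8, 0, 0, 0, 0, 0], [2, -3.8, 0, 0, 0, 0, 0], [2, -3.8, 0, 0, 0, 0, 0], [2, -3.8, 0, 0, 0, 0, 0], [2, -3.8, 0, 0, 0, 0, 0], [2, 0, 0, 0, 0, 0, 0], [2, 0, 0, 2.4, 0, 0, 0], [2, 0, 0, 2.4, 0, 0, 0], [2, 0, 0, 1.4, 0, 0, 0], [2, 0, 0, 0, 0, 0, 0]]

```text
time: 13.88
tool_pos: [0.44, -0.2374, 0.0014]
tool_rot: [-0.002, 0.802, 0.598, -0.0]
contact_force: [0.3, -0.7, 1.1]
gripper_width: 0.235
grasp_force: 0.0
```

```bash
python3 -c "
from h import *
togo(-64,-134,5)
blocks('scene')"
```

```text
t 13.8833 loc [-214.4 -375.5] z 1.4 theta 0.536 zax [-0.003  0.002 -1.   ] F [ 0.3 -0.7  1.1] w 0.235
turn 0.0 then tool dx,dy,dz cm [28.44  0.61 -0.36]
ferrite_a 0.65 loc [-182. -338.] world [ 462. -193.] [40. 29.] 55.7 z 0.017
ferrite_a 0.56 loc [58. 13.] world [610. 206.] [27. 40.] 5.9 z 0.017
ferrite_a 0.54 loc [8. 7.] world [563. 188.] [38. 31.] 8.8 z 0.017
```

Emit:
jog_arm:
  moves:
    - [[2, 0, 0.6, -0.4, 0, 0, 0], [2, 0.6, 0, 0, 0, 0, 0], [2, 0.6, 0, 0, 0, 0, 0], [2, 0.6, 0, 0, 0, 0, 0], [2, 1, 0, 0, 0, 0, 0], [2, 1, 0, 0, 0, 0, 0], [2, 1.2, 0, 0, 0, 0, 0], [2, 1.2, 0, 0, 0, 0, 0], [2, 1.2, 0, 0, 0, 0, 0], [2, 1.2, 0, 0, 0, 0, 0], [2, 1.2, 0, 0, 0, 0, 0], [2, 1.2, 0, 0, 0, 0, 0], [2, 1.2, 0, 0, 0, 0, 0], [2, 1.2, 0, 0, 0, 0, 0], [2, 1.2, 0, 0, 0, 0, 0], [2, 1.2, 0, 0, 0, 0, 0], [2, 1.2, 0, 0, 0, 0, 0], [2, 1.2, 0, 0, 0, 0, 0], [2, 1.2, 0, 0, 0, 0, 0], [2, 0, 0, 0, 0, 0, 0]]

```text
time: 15.65
tool_pos: [0.5023, -0.0519, 0.0073]
tool_rot: [-0.0, 0.801, 0.598, 0.0]
contact_force: [-0.4, 0.4, 0.6]
gripper_width: 0.233
grasp_force: 0.0
```

```bash
python3 -c "
from h import *
togo(-64,-134,5)
blocks();blocks('scene')"
```

```text
t 15.65 loc [-108.8 -210.8] z 7.3 theta 0.534 zax [ 0.     0.001 -1.   ] F [-0.4  0.4  0.6] w 0.233
turn 0.0 then tool dx,dy,dz cm [ 8.89 -0.05  0.23]
ferrite_a 0.77 loc [58. 14.] world [609. 207.] [29. 41.] 0.1 z 0.017
ferrite_a 0.6 loc [ 6. 10.] world [560. 190.] [41. 30.] 11.6 z 0.017
ferrite_a 0.64 loc [58. 13.] world [610. 206.] [28. 41.] 4.7 z 0.018
ferrite_a 0.61 loc [ -89. -191.] world [517. -28.] [41. 28.] 30.0 z 0.017
ferrite_a 0.48 loc [6. 7.] world [561. 187.] [42. 28.] 12.9 z 0.017
```

Emit:
jog_arm:
  moves:
    - [[2, 1.2, 0, 0.1, 0, 0, 0], [2, 1.2, 0, 0.1, 0, 0, 0], [2, 1.2, 0, 0, 0, 0, 0], [2, 1.2, 0, 0, 0, 0, 0], [2, 1.2, 0, 0, 0, 0, 0], [2, 1.2, 0, 0, 0, 0, 0], [2, 1.2, 0, 0, 0, 0, 0], [2, 0.5, 0, 0, 0, 0, 0], [2, 0, 0, 0, 0, 0, 0], [2, -1.5, 0, 0, 0, 0, 0], [2, -2.5, 0, 0, 0, 0, 0], [2, 0, 0, 0, 0, 0, -0.107], [2, 0, 0, 0, 0, 0, -0.107], [2, 0, 0, 0, 0, 0, -0.107], [2, 0, 0, 0, 0, 0, -0.107], [2, 0, 0, 0, 0, 0, -0.107], [2, 0, 0, 0, 0, 0, 0]]

```text
time: 17.27
tool_pos: [0.5157, -0.0072, 0.0052]
tool_rot: [-0.0, 0.615, 0.789, -0.0]
contact_force: [0.2, -0.2, -0.1]
gripper_width: 0.235
grasp_force: 0.0
```

```bash
python3 -c "
from h import *
togo(-48,-12,5)
blocks();f=blocks('scene');cv2.imwrite('pics/s2.png',f['color'][140:350,180:500].repeat(2,0).repeat(2,1))"
```

```text
t 17.2667 loc [ -84.9 -170.7] z 5.2 theta -0.001 zax [-0. -0. -1.] F [ 0.2 -0.2 -0.1] w 0.235
turn 0.0 then tool dx,dy,dz cm [15.86  3.7   0.02]
ferrite_a 0.71 loc [58. 15.] world [609. 208.] [28. 39.] 4.2 z 0.018
ferrite_a 0.52 loc [ 6. 10.] world [560. 190.] [40. 29.] 13.3 z 0.018
ferrite_a 0.74 loc [ -43. -116.] world [543.  56.] [38. 30.] 24.7 z 0.017
ferrite_a 0.7 loc [8. 6.] world [563. 187.] [37. 28.] 20.7 z 0.018
ferrite_a 0.65 loc [64. 12.] world [616. 206.] [41. 41.] 5.1 z 0.017
```

View pics/s2.png

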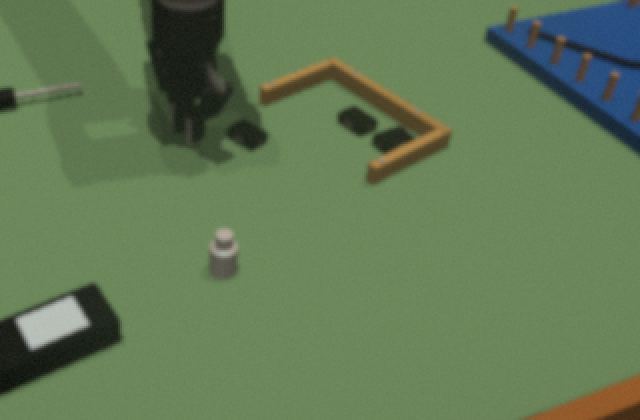

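Blocks A and C lie inside the frame (crop about (392,140) and (357,120)). B sits outside the mouth at (247,134), with the brush behind it. I shift sideways, turn slightly and push it straight in.

Emit:
jog_arm:
  moves:
    - [[2, 0, 2.2, 0, 0, 0, 0], [2, 0, 2.2, 0, 0, 0, 0], [2, 0, 0, 0, 0, 0, -0.06], [2, 0.8, 0, 0, 0, 0, 0], [2, 0.8, 0, 0, 0, 0, 0], [2, 0.8, 0, 0, 0, 0, 0], [2, 0.8, 0, 0, 0, 0, 0], [2, 1, 0, 0, 0, 0, 0], [2, 1, 0, 0, 0, 0, 0], [2, 1, 0, 0, 0, 0, 0], [2, 1, 0, 0, 0, 0, 0], [2, 1, 0, 0, 0, 0, 0], [2, 1, 0, 0, 0, 0, 0], [2, 1, 0, 0, 0, 0, 0], [2, 0, 0, 0, 0, 0, 0]]

```text
time: 18.72
tool_pos: [0.5271, 0.1028, 0.0052]
tool_rot: [-0.0, 0.591, 0.807, 0.0]
contact_force: [-0.1, 0.2, -0.4]
gripper_width: 0.232
grasp_force: 0.0
```

```bash
python3 -c "
from h import *
togo(-49,-14,5)
blocks();f=blocks('scene')"
```

```text
t 18.7167 loc [-47.1 -66.8] z 5.2 theta -0.061 zax [-0.001  0.001 -1.   ] F [-0.1  0.2 -0.4] w 0.232
turn 0.0 then tool dx,dy,dz cm [5.28 0.13 0.02]
ferrite_a 0.76 loc [58. 12.] world [610. 205.] [25. 39.] 7.2 z 0.017
ferrite_a 0.48 loc [7. 8.] world [561. 188.] [40. 29.] 12.5 z 0.017
ferrite_a 0.42 loc [-33. -43.] world [535. 129.] [16. 33.] 22.2 z 0.017
```

Emit:
jog_arm:
  moves:
    - [[2, 0.9, 0, 0, 0, 0, 0], [2, 0.9, 0, 0, 0, 0, 0], [2, 0.9, 0, 0, 0, 0, 0], [2, 0.9, 0, 0, 0, 0, 0], [2, 0.9, 0, 0, 0, 0, 0], [2, 0.6, 0, 0, 0, 0, 0], [2, 0, 0, 0, 0, 0, 0], [2, -1.5, 0, 0, 0, 0, 0], [2, -3, 0, 0, 0, 0, 0], [2, -3, 0, 0, 0, 0, 0], [2, 0, 0, -3, 0, 0, 0], [2, 0, 0, -3, 0, 0, 0], [2, -3, 0, -3, 0, 0, 0], [2, -3, 0, -3, 0, 0, 0], [2, -3, -3, -2, 0, 0, 0], [2, -3, -3, 0, 0, 0, 0], [2, -3, -3, 0, 0, 0, 0], [2, 0, 0, 0, 0, 0, 0], [2, 0, 0, 0, 0, 0, 0]]

```text
time: 20.5
tool_pos: [0.4962, -0.087, 0.142]
tool_rot: [0.0, 0.593, 0.805, 0.0]
contact_force: [1.0, 0.4, 0.3]
gripper_width: 0.232
grasp_force: 0.0
```

```bash
python3 -c "
from h import *
where()
f=blocks('top',('ferrite_a','bay_in','adapter','terminator','screwdriver'));cv2.imwrite('pics/t3.png',f['color'][150:300,130:330].repeat(3,0).repeat(3,1))
f=blocks('scene',('ferrite_a','adapter','terminator'))"
```

```text
t 20.5 loc [-123.3 -243.3] z 142.0 theta -0.055 zax [ 0.  0. -1.] F [1.  0.4 0.3] w 0.232
ferrite_a 0.71 loc [6. 9.] world [560. 189.] [40. 28.] 12.0 z 0.018
ferrite_a 0.55 loc [58. 15.] world [609. 208.] [40. 29.] 89.9 z 0.017
bay_in 0.64 loc [0. 6.] world [555. 185.] [194. 122.] 14.2 z 0.028
adapter 0.88 loc [  93. -435.] world [ 753. -220.] [ 52. 120.] 10.0 z 0.032
adapter 0.66 loc [-50.  11.] world [505. 177.] [40. 30.] 17.8 z 0.018
screwdriver 0.77 loc [-248. -268.] world [ 381. -141.] [92. 10.] 85.7 z 0.025
ferrite_a 0.55 loc [8. 6.] world [563. 187.] [40. 29.] 8.0 z 0.017
ferrite_a 0.47 loc [-48.   9.] world [508. 176.] [38. 31.] 11.9 z 0.017
adapter 0.78 loc [  95. -438.] world [ 755. -223.] [ 53. 119.] 9.3 z 0.032
terminator 0.74 loc [ 105. -261.] world [722. -49.] [24. 23.] 65.1 z 0.046
```

View pics/t3.png

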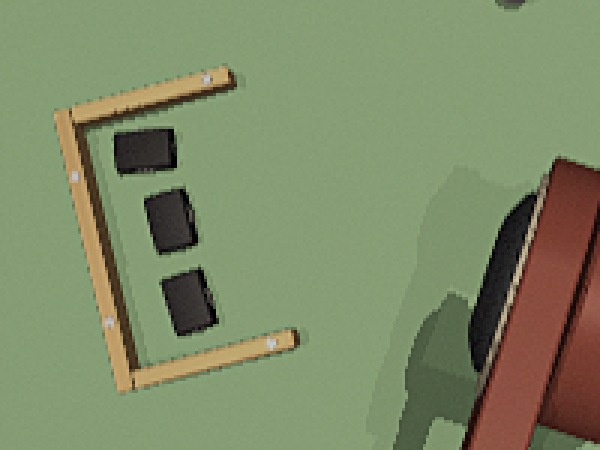

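All three blocks lie flat and fully inside the frame (crop (145,152), (172,222) and (188,302)). The bystanders show no movement, and the hand is 142 mm above the bench.

```bash
python3 -c "
from plant import *
print(job_done())"
```

```text
the job is handed in; nothing more can be done
None
```

I swept all three ferrite blocks into the catch frame and handed the job in at about 20 s; the last pictures show them flat and completely inside, the adapter, terminator and screwdriver unmoved as far as they were visible, and the hand clear.

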